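# Roll the yellow pencil carton into the packing crate

### The job

On the illustrator's desk, push the yellow pencil carton along its lane of rollers until it is wholly inside the crate bay at the end of that lane, lying flat. Roll it there, do not lift it off the rollers, and leave the blue carton in the other lane where it is.

Things in the scene. Friction and masses are not known exactly. Their poses are not given: they have to be found in the camera images.
- carton_yellow: Closed yellow carton with a white label of coloured stripes on top, 0.25 to 0.5 kg, 64 mm wide (own x), 100 mm long (own y, along the lane), 46 mm tall. Origin: centre of its underside; z up. It stands on the rollers in either of the two lanes, its +y roughly along the track's +y, so the rear face, the one to push, is at its own y = -50 mm.
- carton_blue: The same carton in blue, standing in the other lane: leave it alone. Same size, same origin and axes as the yellow one.
- track: Fixed roller track, 200 mm wide (own x), origin on the desk; z up. Push along own +y, about to the robot's left. Two lanes centred at own x = -52 and +52 mm; grey idle rollers, tops 60 mm above the desk, from own y = -227 to +67 mm, dragging enough that a slowly pushed carton stops when left. Guide rails 74 mm high leave lanes 76 mm wide; the loading end (y = -240 mm) is open. The crate is at the +y end.
- crate_mouth (a point): Floor height of the crate's open mouth, mid-width, at own y = +70 mm of the track, same axes. Fixed plywood crate, one open-topped bay per lane: 80 mm wide, 130 mm deep (to the back wall at this point's y = +130 mm), floor 57 mm and walls 95 mm above the desk. A carton is wholly inside when its rear face is past the mouth: its origin at this point's y = +50 to +80 mm.

How it is judged (in metres and radians):
At the end, for the whole second after the job is handed in: The yellow carton lies flat (within 7 degrees) and at rest on the floor of the crate bay of its lane (within 20 mm of the lane's centre line), its rear face inside the mouth or sticking out by at most 5 mm; the blue carton is where it was, within 20 mm (y of carton_yellow in the frame of track between 0.115 and 0.155 m and z of carton_yellow in the frame of track between 0.05 and 0.066 m and (x of carton_yellow in the frame of track between -0.072 and -0.032 m or x of carton_yellow in the frame of track between 0.032 and 0.072 m) and angle between carton_yellow's own z axis and vertical below 0.12 rad and linear speed of carton_yellow below 0.02 m/s); the robot touches nothing.
It fails at once if the yellow carton is lifted off the rollers by more than 25 mm (z of carton_yellow in the frame of track above 0.085 m).
It fails at once if the blue carton is moved by more than 20 mm (distance of carton_blue from where it was at the start of the episode above 0.02 m).
It also fails if it takes over 35 s, if anything falls off the work surface, if the arm or the gripper's body presses on something with over 40 N, if the wrist force passes 120 N, or if a joint passes its speed limit or range.

### The arm

A 6-joint arm with a two-finger parallel gripper is mounted at the origin on the work surface. World frame = base frame: x ahead of the robot, y to its left, z up, the work surface at z = 0. Lengths are in mm, angles in degrees, forces in N, time in s.
With the tool pointing down it reaches from about 350 to 875 mm from the base axis. Payload 4.2 kg.
Tool frame: the origin (TCP) lies at the very end of the fingers, on their centre line; the grasp point (between the pads) lies 19 mm behind it; x points along the fingers, y is the direction in which the jaws open and shut, and the axes are right-handed (so a half turn about x gives the same grasp; the last joint's range is limited). The gripper opens to 87 mm and grips with 3 to 60 N. Pads are 19 mm wide; open, the fingers measure 117 mm over their backs; the gripper's body (75 mm by 190 mm) begins 51 mm behind the grasp point.
Start: joints at [78.243, 22.042, 0.453, 0, -68.411, -14.817], TCP at [279.56, 558.968, 222.55] pointing down, gripper open.
Joint ranges: [-179.83, 179.83], [-69.29, 118.12], [-61.27, 80.66], [-181.25, 117.63], [-171.15, -9.14], [-177.46, 177.46]. Speed limits (degrees/s): [159.86, 159.86, 180, 180, 180, 180].

### API

Orientations are given as [roll, pitch, yaw] about the fixed x, y, z axes, in that order (R = Rz(yaw) Ry(pitch) Rx(roll)).
In Python, from bench import sensors, optics, job_done gives the robot as it stands.
- The arm moves only by the tool step_arm, never from a script. Its argument "moves" is one flat list of numbers, 7 for each row, row after row: the closure, from -1 (fully open) to 1 (shut), so that 0 is half open, then the shift along the tool's x, y, z scaled (see below), then the turn, a rotation vector about the tool's x, y, z scaled (see below). A call has 1 to 20 rows; each row is the pose to reach, as a shift and turn from the pose measured when the call began, along the tool's axes at that moment, turning the shorter way round; what a row does not reach only later rows make up. The controller multiplies each number of a shift by 75 cm and each number of a turn by 2 pi rad. A row lasts 1/12 s, in which the tool goes at most 41.7 mm and 7.16 degrees, less where a joint would pass 70% of its speed; a pose out of reach is approached as far as the arm can. A call with a number of a shift or a turn outside -1 to 1 is refused whole. A call with a gripper value outside its range is refused whole. The fingers move at their own pace and stop on an object; "squeeze" is the grip in N (left out, the last holds). Time passes only in rows, so rows that repeat a pose let the fingers close. It gives the time, the measured TCP pose, the force and the opening at its end, in the units of the state.
- sensors.sense(): the state, without advancing time (a new reading comes with each control period).
- optics.get_image(name): name is "side" or "top" or "wrist"; returns (picture, depth): 400x640x3 uint8, red, green, blue; 400x640 float32, mm along the optical axis (not along the pixel's ray), 0 where there is no reading.
- optics.camera_model(name): a dict with "camera_matrix" (3x3 intrinsics, pixels), "position" and "attitude" of the camera in the world. Camera axes: x right, y up, looking along -z (the intrinsics and any distortion apply to the point x, -y, -z); pixel columns grow to the right and rows downward; lengths in mm; the calibration is good to about 2 mm. A picture is of the moment at which its call begins: read the wrist's pose just before it. camera_model takes no time and is no camera call; for the wrist camera it gives the pose at the moment of the call.
- job_done(): hands the job in, once; it reports no verdict.
The state is a dict: "time_s": time; "qpos": joint angles; "joint_vel": joint speeds; "effort": joint torques, N m; "eef_pos": TCP position; "orientation": TCP orientation; "ft_force": force on the tool from outside, world axes, zero at the start; "wrist_torque": the same for the moment, N m; "width": finger opening in mm.
Only numpy, scipy, OpenCV 4.12 (cv2) and the standard library are available. Lean on these libraries where they do the work, as an engineer would, in place of code of your own. Each camera call takes 0.05 s, during which the arm holds its last target.

## Working session

There is one attempt and no reset: what is moved stays moved. The work goes in short steps, Python scripts to look and compute and a tool call to move; the robot and the scene stay as the last step left them, time stands still between calls to the robot, and variables do not carry over. Pictures are saved under pics/ and viewed, and the job is handed in when it is done.

Besides the shell and the picture viewer there is one more tool, called after ">>>" in YAML: its name, and indented under it one key for each argument. step_arm: Moves the arm, as the interface text tells. Shifts and turns lie within -1 to 1; 1 stands for 75 cm of shift or 2 pi rad of turn. Its arguments: {"type":"object","properties":{"moves":{"type":"array","items":{"type":"number","minimum":-1,"maximum":1}},"squeeze":{"type":"number"}},"required":["moves"]}

```bash
mkdir -p pics; cat > h.py <<'E'
import numpy as np,cv2
from scipy.spatial.transform import Rotation as R
from bench import sensors,optics,job_done
def save(n,p): cv2.imwrite('pics/'+n+'.png',cv2.cvtColor(p,cv2.COLOR_RGB2BGR))
E
python3 - <<'E'
from h import *
print(sensors.sense())
for c in("top","side"):
    m=optics.camera_model(c);print(c,m)
    p,d=optics.get_image(c);save(c+'0',p);np.savez('pics/'+c+'0.npz',p=p,d=d)
E
```

```text
{'time_s': 0.0, 'qpos': array([ 7.82437713e+01,  2.20915258e+01,  3.80888464e-01, -3.01537269e-02,
       -6.84094377e+01, -1.48172330e+01]), 'joint_vel': array([ 0.02580668, -0.07287299,  0.06764112, -0.00669762,  0.05723514,
        0.08173898]), 'effort': array([-4.66843630e-04, -3.90668213e+01,  1.87403637e+01,  4.21969771e+00,
        1.08568827e-02, -1.97527311e-04]), 'eef_pos': array([279.29519783, 558.46635656, 221.45608747]), 'orientation': array([  91.6847374 ,   89.87669759, -114.89984938]), 'ft_force': array([-0.05653665, -0.21590877,  0.42649764]), 'wrist_torque': array([ 0.01770408, -0.01503384, -0.01771858]), 'width': 86.88192617795927}
top {'camera_matrix': array([[498.29261975,   0.        , 322.09563886],
       [  0.        , 498.29261975, 189.55484579],
       [  0.        ,   0.        ,   1.        ]]), 'position': array([450.12468067, -11.32352714, 748.74385877]), 'attitude': array([  9.26829207,  -0.74658652, -89.01071666])}
side {'camera_matrix': array([[439.98054188,   0.        , 311.29093262],
       [  0.        , 439.98054188, 196.39671017],
       [  0.        ,   0.        ,   1.        ]]), 'position': array([470.44802347, 489.07156871, 480.26726238]), 'attitude': array([  49.94182525,   -0.7093251 , -170.47944203])}
```

View pics/top0.png

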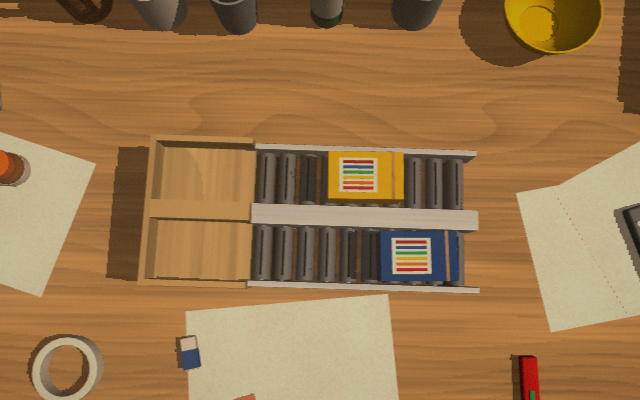

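View pics/side0.png

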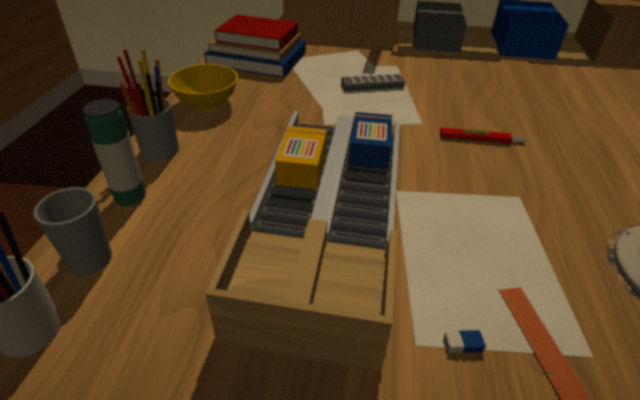

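The top view shows the yellow carton in the far lane at about cols 328-404, rows 150-202. Blue is in the near lane at 380-460, rows 230-282. The crate mouth is near col 253. Next I'll turn these into positions.

```bash
cat >> h.py <<'E'
def ray(m,uv,z):
    K=m['camera_matrix'];uv=np.atleast_2d(uv).astype(float)
    r=np.c_[(uv[:,0]-K[0,2])/K[0,0],-(uv[:,1]-K[1,2])/K[1,1],-np.ones(len(uv))]
    M=R.from_euler('xyz',m['attitude'],degrees=True).as_matrix()
    w=r@M.T;o=m['position'];t=(z-o[2])/w[:,2]
    return o+w*t[:,None]
def cloud(m,d):
    v,u=np.mgrid[:400,:640];K=m['camera_matrix']
    P=np.stack([(u-K[0,2])/K[0,0]*d,-(v-K[1,2])/K[1,1]*d,-d],-1)
    M=R.from_euler('xyz',m['attitude'],degrees=True).as_matrix()
    return P@M.T+m['position']
def ymask(p,roi):
    h=cv2.cvtColor(p,cv2.COLOR_RGB2HSV)
    k=cv2.inRange(h,(18,170,90),(32,255,255))
    z=np.zeros_like(k);a,b,c,e=roi;z[b:e,a:c]=k[b:e,a:c];return z
E
python3 - <<'E'
from h import *
f=np.load('pics/top0.npz');p,d=f['p'],f['d'];m=optics.camera_model('top')
C=cloud(m,d);h=cv2.cvtColor(p,cv2.COLOR_RGB2HSV)
ky=ymask(p,(250,140,480,210));kb=np.zeros_like(ky);kb[215:295,250:480]=cv2.inRange(h,(100,120,30),(125,255,255))[215:295,250:480]
for n,k in(('y',ky),('b',kb)):
    k=cv2.morphologyEx(k,cv2.MORPH_OPEN,np.ones((3,3)))
    c=max(cv2.findContours(k,cv2.RETR_EXTERNAL,cv2.CHAIN_APPROX_NONE)[0],key=cv2.contourArea)
    kk=np.zeros_like(k);cv2.drawContours(kk,[c],-1,255,-1)
    zz=C[...,2][kk>0];print(n,'z pct',np.percentile(zz,[5,50,95]).round(1),cv2.boundingRect(c))
    top=(kk>0)&(abs(C[...,2]-np.median(zz))<6)
    # top face from depth
    rc=cv2.minAreaRect(C[top][:,:2].astype(np.float32));print('depth rect',rc)
    w=ray(m,c[:,0],106);print('ray rect',cv2.minAreaRect(w[:,:2].astype(np.float32)))
# track edges: height mask >65
Z=C[...,2]
roi=np.zeros(Z.shape,bool);roi[125:305,130:490]=1
hi=(roi&(Z>40)).astype(np.uint8)
c=max(cv2.findContours(hi,cv2.RETR_EXTERNAL,cv2.CHAIN_APPROX_NONE)[0],key=cv2.contourArea)
rc=cv2.minAreaRect(C[hi>0][:,:2].astype(np.float32));print('track',rc,cv2.boxPoints(rc).round(1).tolist())
# rail pixels by hand at z=74: 
for uv,z in(((255,147),74),((476,153),74),((248,286),74),((479,291),74),((252,205),74),((478,212),74),((252,221),74),((478,229),74),((254,140),95),((246,287),95),((151,137),95),((139,285),95)):
    print(uv,ray(m,uv,z).round(1)[0],C[uv[1],uv[0]].round(1))
E
python3 - <<'E'
import cv2
a=cv2.imread('pics/top0.png')[120:310,125:495];cv2.imwrite('pics/topz.png',cv2.resize(a,None,fx=2.1,fy=2.1,interpolation=2))
E
```

```text
y z pct [104.1 106.2 108.1] (327, 151, 65, 49)
depth rect ((576.11962890625, -66.84226989746094), (64.06657409667969, 83.86986541748047), 0.10735528916120529)
ray rect ((575.4409790039062, -66.34603118896484), (83.70393371582031, 64.62163543701172), 89.71106719970703)
b z pct [103.9 106.  107.8] (406, 251, 40, 30)
depth rect ((459.43634033203125, -151.4181671142578), (36.778167724609375, 50.41277313232422), 0.9499624371528625)
ray rect ((459.41552734375, -151.35519409179688), (36.6817626953125, 50.076412200927734), 0.9760815501213074)
track ((525.3292236328125, -8.128952026367188), (449.26165771484375, 201.92791748046875), 89.26873016357422) [[421.5, -231.5], [623.4000244140625, -234.0], [629.2000122070312, 215.1999969482422], [427.20001220703125, 217.8000030517578]]
(255, 147) [618.5  76.   74. ] [618.   75.8  75.6]
(476, 153) [ 616.2 -231.9   74. ] [ 615.7 -231.3   75.8]
(248, 286) [428.8  77.9  74. ] [428.4  79.4  63.1]
(479, 291) [ 427.4 -229.8   74. ] [ 427.3 -230.6   71.5]
(252, 205) [537.2  76.9  74. ] [537.4  77.1  72.7]
(478, 212) [ 533.4 -232.    74. ] [ 542.3 -255.4    2.3]
(252, 221) [515.4  76.1  74. ] [515.2  75.8  75.9]
(478, 229) [ 510.1 -231.2   74. ] [ 510.2 -231.4   73.3]
(254, 140) [622.9  75.   95. ] [625.6  76.4  84.8]
(246, 287) [428.1  77.6  95. ] [427.7  79.1  84. ]
(151, 137) [624.2 213.6  95. ] [624.1 213.6  95.1]
(139, 285) [428.3 214.8  95. ] [425.1 247.8  -0.7]
```

View pics/topz.png

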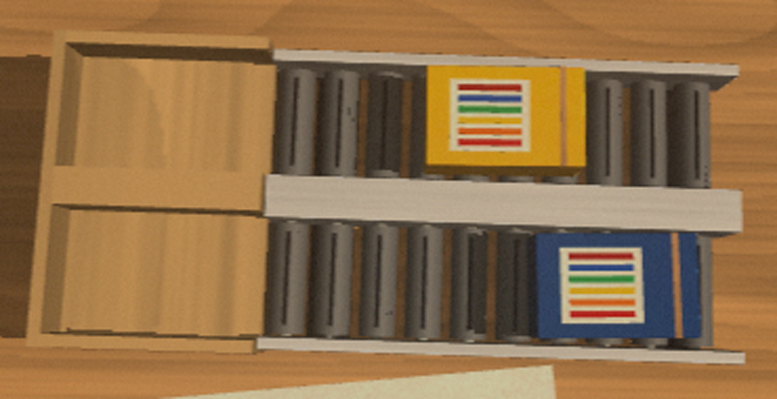

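```bash
python3 - <<'E'
from h import *
m=optics.camera_model('top');s=sensors.sense()
print(ray(m,[(404,155),(404,175),(403,200),(328,152),(328,198)],106).round(1))
print(ray(m,[(458,235),(458,280),(381,232),(381,280)],106).round(1))
M=R.from_euler('xyz',s['orientation'],degrees=True).as_matrix();print(M.round(3),s['eef_pos'])
yaw=-0.5
for sg in(1,-1):
    a=np.deg2rad(yaw);y=sg*np.array([np.cos(a),np.sin(a),0]);x=np.array([0,0,-1.]);D=np.c_[x,y,np.cross(x,y)]
    rv=R.from_matrix(M.T@D).as_rotvec();print(sg,np.rad2deg(rv),rv/2/np.pi)
    for t in([574.5,-165,200],[574.5,-165,78]):print((M.T@(np.array(t)-s['eef_pos'])/750).round(4))
E
```

```text
[[ 603.6 -125.6  106. ]
 [ 576.6 -125.3  106. ]
 [ 543.4 -123.7  106. ]
 [ 605.7  -24.8  106. ]
 [ 544.1  -25.8  106. ]]
[[ 499.1 -194.6  106. ]
 [ 441.8 -193.   106. ]
 [ 501.1  -94.9  106. ]
 [ 440.1  -94.8  106. ]]
[[-0.001 -0.447 -0.894]
 [-0.002 -0.894  0.447]
 [-1.     0.002 -0.   ]] [279.31876898 558.51979646 221.56702058]
1 [-1.16082626e+02  1.10475256e-01 -7.57107333e-02] [-3.22451739e-01  3.06875712e-04 -2.10307592e-04]
[ 0.0302  0.6865 -0.7837]
[ 0.1928  0.6862 -0.7836]
-1 [63.91730982 -0.06682161 -0.09750446] [ 0.17754808 -0.00018562 -0.00027085]
[ 0.0302  0.6865 -0.7837]
[ 0.1928  0.6862 -0.7836]
```

>>> step_arm:
  moves: [0.54, 0.02, 0.6865, -0.7837, 0.1775, 0, 0, 0.54, 0.02, 0.6865, -0.7837, 0.1775, 0, 0, 0.54, 0.02, 0.6865, -0.7837, 0.1775, 0, 0, 0.54, 0.02, 0.6865, -0.7837, 0.1775, 0, 0, 0.54, 0.02, 0.6865, -0.7837, 0.1775, 0, 0, 0.54, 0.02, 0.6865, -0.7837, 0.1775, 0, 0, 0.54, 0.02, 0.6865, -0.7837, 0.1775, 0, 0, 0.54, 0.02, 0.6865, -0.7837, 0.1775, 0, 0, 0.54, 0.02, 0.6865, -0.7837, 0.1775, 0, 0, 0.54, 0.02, 0.6865, -0.7837, 0.1775, 0, 0, 0.54, 0.02, 0.6865, -0.7837, 0.1775, 0, 0, 0.54, 0.02, 0.6865, -0.7837, 0.1775, 0, 0, 0.54, 0.02, 0.6865, -0.7837, 0.1775, 0, 0, 0.54, 0.02, 0.6865, -0.7837, 0.1775, 0, 0, 0.54, 0.02, 0.6865, -0.7837, 0.1775, 0, 0, 0.54, 0.02, 0.6865, -0.7837, 0.1775, 0, 0, 0.54, 0.02, 0.6865, -0.7837, 0.1775, 0, 0, 0.54, 0.02, 0.6865, -0.7837, 0.1775, 0, 0, 0.54, 0.02, 0.6865, -0.7837, 0.1775, 0, 0, 0.54, 0.02, 0.6865, -0.7837, 0.1775, 0, 0]

```text
time_s: 1.77
eef_pos: [575.6, -169.8, 206.0]
orientation: [141.4, 89.8, -129.4]
ft_force: [0.7, 0.3, 0.9]
width: 20.0
```

>>> step_arm:
  moves: [0.54, 0.04, 0, 0, 0, 0, 0, 0.54, 0.08, 0, 0, 0, 0, 0, 0.54, 0.12, 0, 0, 0, 0, 0, 0.54, 0.15, 0, 0, 0, 0, 0, 0.54, 0.17, 0, 0, 0, 0, 0, 0.54, 0.17, 0, 0, 0, 0, 0, 0.54, 0.17, 0, 0, 0, 0, 0]

```text
time_s: 2.35
eef_pos: [574.8, -169.9, 77.9]
orientation: [123.6, 89.7, -147.1]
ft_force: [-0.5, -0.5, 0.4]
width: 20.0
```

```bash
python3 - <<'E'
from h import *
s=sensors.sense();print(s['eef_pos'],s['ft_force'])
print(R.from_euler('xyz',s['orientation'],degrees=True).as_matrix().round(3))
p,d=optics.get_image('top');save('top1',p)
p,d=optics.get_image('side');save('side1',p)
E
```

```text
[ 574.81847069 -169.90305176   77.85012139] [-0.54423678 -0.46753457  0.4003211 ]
[[-0.005 -1.     0.013]
 [-0.003  0.013  1.   ]
 [-1.     0.004 -0.003]]
```

View pics/top1.png

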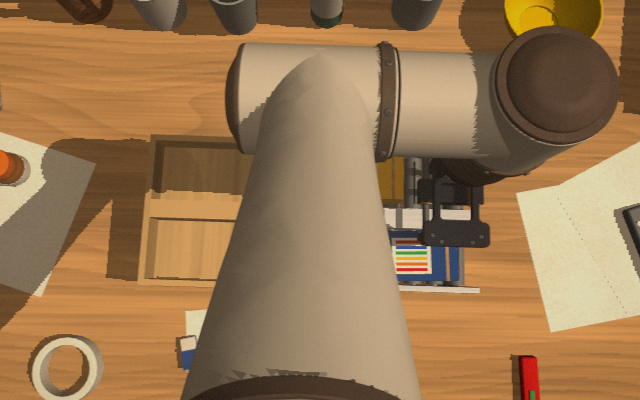

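View pics/side1.png

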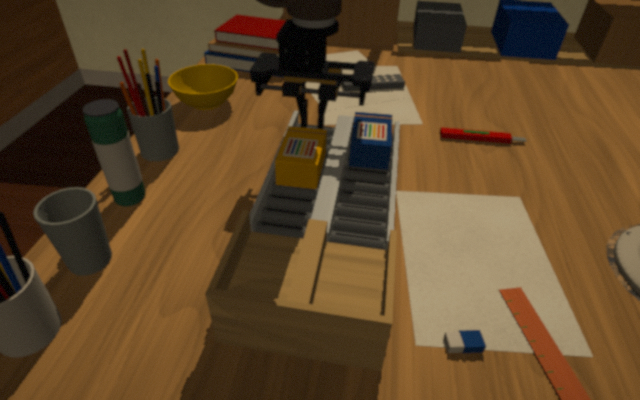

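The fingers stand behind the yellow carton (side view cols 300-325, rows 95-125), clear of the blue one and the rails. Starting a slow push.

>>> step_arm:
  moves: [0.54, 0, 0, 0.008, 0, 0, 0, 0.54, 0, 0, 0.016, 0, 0, 0, 0.54, 0, 0, 0.024, 0, 0, 0, 0.54, 0, 0, 0.032, 0, 0, 0, 0.54, 0, 0, 0.038, 0, 0, 0, 0.54, 0, 0, 0.042, 0, 0, 0, 0.54, 0, 0, 0.047, 0, 0, 0, 0.54, 0, 0, 0.053, 0, 0, 0, 0.54, 0, 0, 0.06, 0, 0, 0, 0.54, 0, 0, 0.068, 0, 0, 0, 0.54, 0, 0, 0.076, 0, 0, 0, 0.54, 0, 0, 0.084, 0, 0, 0, 0.54, 0, 0, 0.092, 0, 0, 0, 0.54, 0, 0, 0.1, 0, 0, 0, 0.54, 0, 0, 0.108, 0, 0, 0, 0.54, 0, 0, 0.116, 0, 0, 0, 0.54, 0, 0, 0.124, 0, 0, 0, 0.54, 0, 0, 0.13, 0, 0, 0, 0.54, 0, 0, 0.135, 0, 0, 0, 0.54, 0, 0, 0.138, 0, 0, 0]

```text
time_s: 4.12
eef_pos: [577.7, -66.0, 79.5]
orientation: [-178.7, 89.8, -89.4]
ft_force: [-0.1, -0.7, -0.2]
width: 20.3
```

```bash
python3 - <<'E'
from h import *
s=sensors.sense();print(s['eef_pos'],s['ft_force'])
p,d=optics.get_image('side');save('side2',p);np.savez('pics/side2.npz',p=p,d=d)
E
```

```text
[577.7199555  -66.00556455  79.4981485 ] [-0.05070789 -0.71586751 -0.21891275]
```

View pics/side2.png

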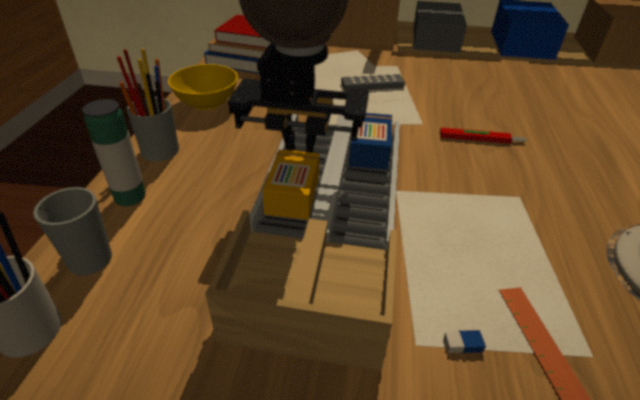

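```bash
cat >> h.py <<'E'
def carton(p,d):
    m=optics.camera_model('side');C=cloud(m,d);k=(d>0)&(abs(C[...,2]-105)<7)&(C[...,0]>535)&(C[...,0]<615)&(C[...,1]>-130)&(C[...,1]<215)
    h=cv2.cvtColor(p,cv2.COLOR_RGB2HSV)
    k&=(cv2.inRange(h,(18,150,50),(34,255,255))>0)
    k=cv2.morphologyEx(k.astype(np.uint8),cv2.MORPH_OPEN,np.ones((3,3)))
    c=max(cv2.findContours(k,cv2.RETR_EXTERNAL,cv2.CHAIN_APPROX_NONE)[0],key=cv2.contourArea)
    kk=np.zeros_like(k);cv2.drawContours(kk,[c],-1,1,-1);P=C[(kk>0)&(d>0)]
    P=P[abs(P[:,2]-np.median(P[:,2]))<4]
    A=np.c_[P[:,:2],np.ones(len(P))];co=np.linalg.lstsq(A,P[:,2],rcond=None)[0]
    r=cv2.minAreaRect(P[:,:2].astype(np.float32));print('top',len(P),r,cv2.boxPoints(r).round(1).tolist(),'z',np.median(P[:,2]),'tilt deg',np.rad2deg(co[:2]))
E
python3 - <<'E'
from h import *
f=np.load('pics/side2.npz');carton(f['p'],f['d'])
E
python3 - <<'E'
import cv2
a=cv2.imread('pics/side2.png')[80:260,190:420];cv2.imwrite('pics/s2z.png',cv2.resize(a,None,fx=3,fy=3,interpolation=2))
E
```

```text
top 1968 ((575.8909912109375, -4.186332702636719), (64.09050750732422, 105.2698974609375), 0.2576204240322113) [[543.5999755859375, 48.29999923706055], [544.0999755859375, -57.0], [608.2000122070312, -56.70000076293945], [607.7000122070312, 48.599998474121094]] z 105.28129143609428 tilt deg [ 0.1811504  -0.20831617]
```

View pics/s2z.png

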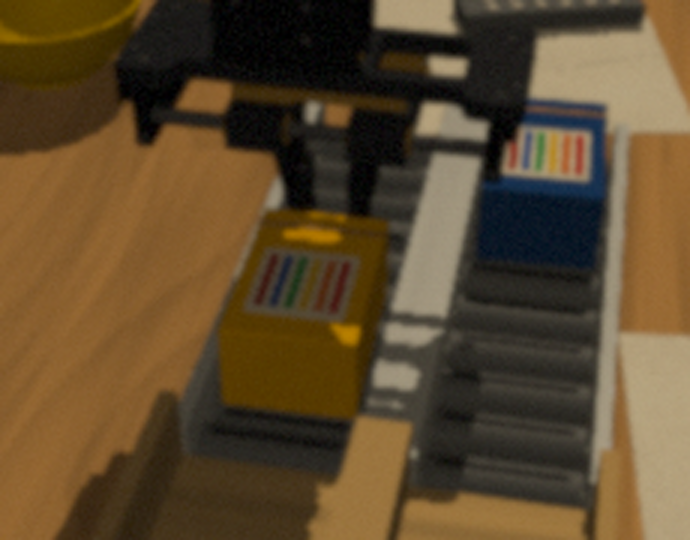

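Carton is flat and straight at x≈576, its rear at y≈-57. I'll continue to just short of the final position.

>>> step_arm:
  moves: [0.54, 0, 0, 0.003, 0, 0, 0, 0.54, 0, 0, 0.008, 0, 0, 0, 0.54, 0, 0.001, 0.016, 0, 0, 0, 0.54, 0, 0.001, 0.024, 0, 0, 0, 0.54, 0, 0.001, 0.032, 0, 0, 0, 0.54, 0, 0.001, 0.04, 0, 0, 0, 0.54, 0, 0.002, 0.048, 0, 0, 0, 0.54, 0, 0.002, 0.056, 0, 0, 0, 0.54, 0, 0.002, 0.064, 0, 0, 0, 0.54, 0, 0.002, 0.072, 0, 0, 0, 0.54, 0, 0.003, 0.08, 0, 0, 0, 0.54, 0, 0.003, 0.088, 0, 0, 0, 0.54, 0, 0.003, 0.096, 0, 0, 0, 0.54, 0, 0.003, 0.104, 0, 0, 0, 0.54, 0, 0.003, 0.112, 0, 0, 0, 0.54, 0, 0.003, 0.12, 0, 0, 0, 0.54, 0, 0.003, 0.128, 0, 0, 0, 0.54, 0, 0.003, 0.136, 0, 0, 0, 0.54, 0, 0.003, 0.142, 0, 0, 0, 0.54, 0, 0.003, 0.146, 0, 0, 0]

```text
time_s: 5.83
eef_pos: [576.7, 44.2, 79.0]
orientation: [174.3, 89.8, -96.4]
ft_force: [-0.6, -1.3, -1.2]
width: 20.2
```

```bash
python3 - <<'E'
from h import *
s=sensors.sense();print(s['eef_pos'],s['ft_force'])
p,d=optics.get_image('side');save('side3',p);np.savez('pics/side3.npz',p=p,d=d);carton(p,d)
a=p[80:320,180:420];save('s3z',cv2.resize(a,None,fx=2.5,fy=2.5,interpolation=2))
E
```

```text
[576.74004163  44.21832664  79.04026622] [-0.6294393  -1.3152385  -1.21730535]
top 2997 ((577.6936645507812, 104.10499572753906), (106.98868560791016, 64.00464630126953), 89.21659088134766) [[545.0, 51.099998474121094], [609.0, 50.20000076293945], [610.4000244140625, 157.1999969482422], [546.4000244140625, 158.0]] z 103.90949161584177 tilt deg [ 0.10695924 -1.84197948]
```

View pics/s3z.png

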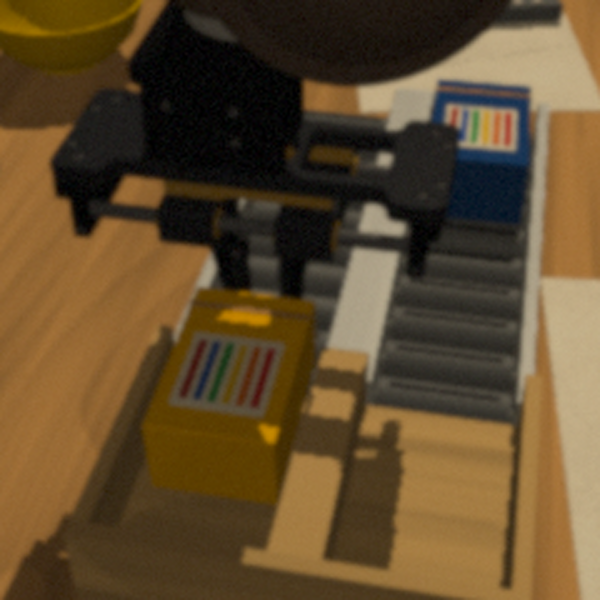

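>>> step_arm:
  moves: [0.54, 0, 0, 0.003, 0, 0, 0, 0.54, 0, 0, 0.008, 0, 0, 0, 0.54, 0, 0, 0.013, 0, 0, 0, 0.54, 0, 0, 0.018, 0, 0, 0, 0.54, 0, 0, 0.023, 0, 0, 0, 0.54, 0, 0, 0.028, 0, 0, 0, 0.54, 0, 0, 0.033, 0, 0, 0, 0.54, 0, 0, 0.037, 0, 0, 0, 0.54, 0, 0, 0.041, 0, 0, 0, 0.54, 0, 0, 0.044, 0, 0, 0, 0.54, 0, 0, 0.047, 0, 0, 0, 0.54, 0, 0, 0.05, 0, 0, 0, 0.54, 0, 0, 0.052, 0, 0, 0, 0.54, 0, 0, 0.052, 0, 0, 0, 0.54, 0, 0, 0.052, 0, 0, 0]

```text
time_s: 7.13
eef_pos: [577.6, 84.0, 79.1]
orientation: [-160.5, 89.9, -71.2]
ft_force: [0.1, -0.3, 0.9]
width: 20.3
```

```bash
python3 - <<'E'
from h import *
s=sensors.sense();print(s['eef_pos'],s['ft_force'])
p,d=optics.get_image('side');save('side4',p);np.savez('pics/side4.npz',p=p,d=d);carton(p,d)
a=p[80:320,180:420];save('s4z',cv2.resize(a,None,fx=2.5,fy=2.5,interpolation=2))
E
```

```text
[577.61339948  83.96564296  79.0675721 ] [ 0.09536526 -0.29788315  0.89615649]
top 3479 ((578.2149047851562, 144.54513549804688), (103.92669677734375, 63.98905563354492), 89.08394622802734) [[545.4000244140625, 93.0999984741211], [609.4000244140625, 92.0999984741211], [611.0, 196.0], [547.0999755859375, 197.0]] z 102.41567751622296 tilt deg [ 0.15004064 -0.10522679]
```

View pics/s4z.png

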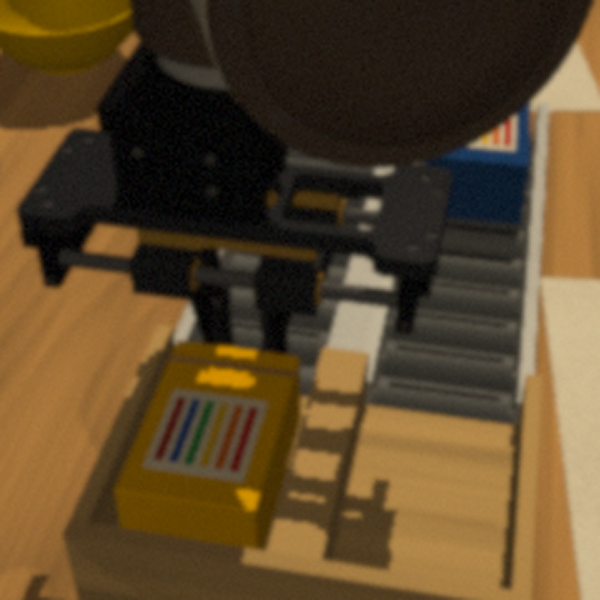

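Carton is flat on the bay floor, centred near y≈144. Backing off, then up.

>>> step_arm:
  moves: [0.54, 0, 0, -0.02, 0, 0, 0, 0.54, 0, 0, -0.04, 0, 0, 0, 0.54, 0, 0, -0.05, 0, 0, 0, 0.54, 0, 0, -0.05, 0, 0, 0, 0.54, -0.04, 0, -0.05, 0, 0, 0, 0.54, -0.08, 0, -0.05, 0, 0, 0, 0.54, -0.12, 0, -0.05, 0, 0, 0, 0.54, -0.17, 0, -0.05, 0, 0, 0, 0.54, -0.2, 0, -0.05, 0, 0, 0, 0.54, -0.2, 0, -0.05, 0, 0, 0, 0.54, -0.2, 0, -0.05, 0, 0, 0]

```text
time_s: 8.1
eef_pos: [577.7, 47.0, 230.9]
orientation: [-93.7, 89.7, -4.4]
ft_force: [-0.2, 0.3, -1.1]
width: 19.8
```

>>> step_arm:
  moves: [0.54, 0, 0.37, 0.65, -0.17, 0, 0, 0.54, 0, 0.37, 0.65, -0.17, 0, 0, 0.54, 0, 0.37, 0.65, -0.17, 0, 0, 0.54, 0, 0.37, 0.65, -0.17, 0, 0, 0.54, 0, 0.37, 0.65, -0.17, 0, 0, 0.54, 0, 0.37, 0.65, -0.17, 0, 0, 0.54, 0, 0.37, 0.65, -0.17, 0, 0, 0.54, 0, 0.37, 0.65, -0.17, 0, 0, 0.54, 0, 0.37, 0.65, -0.17, 0, 0, 0.54, 0, 0.37, 0.65, -0.17, 0, 0, 0.54, 0, 0.37, 0.65, -0.17, 0, 0, 0.54, 0, 0.37, 0.65, -0.17, 0, 0, 0.54, 0, 0.37, 0.65, -0.17, 0, 0, 0.54, 0, 0.37, 0.65, -0.17, 0, 0, 0.54, 0, 0.37, 0.65, -0.17, 0, 0, 0.54, 0, 0.37, 0.65, -0.17, 0, 0]

```text
time_s: 9.43
eef_pos: [305.3, 538.0, 227.0]
orientation: [154.1, 89.7, -55.3]
ft_force: [0.1, 0.1, -0.1]
width: 20.2
```

```bash
python3 - <<'E'
from h import *
s=sensors.sense();print(s['eef_pos'],s['ft_force'])
p,d=optics.get_image('side');carton(p,d)
p,d=optics.get_image('top');save('top5',p)
m=optics.camera_model('top');C=cloud(m,d)
h=cv2.cvtColor(p,cv2.COLOR_RGB2HSV)
for n,k in(('yellow',cv2.inRange(h,(18,170,50),(32,255,255))),('blue',cv2.inRange(h,(100,120,30),(125,255,255)))):
    k[:130]=0;k[300:]=0;k=cv2.morphologyEx(k,cv2.MORPH_CLOSE,np.ones((9,9)))
    c=max(cv2.findContours(k,cv2.RETR_EXTERNAL,cv2.CHAIN_APPROX_NONE)[0],key=cv2.contourArea)
    print(n,cv2.boundingRect(c),cv2.minAreaRect(ray(m,c[:,0],103 if n=='yellow' else 106)[:,:2].astype(np.float32)))
E
```

```text
[305.3193038  537.95079606 227.00862404] [ 0.09713893  0.06102994 -0.11964945]
top 3499 ((578.3512573242188, 146.03036499023438), (101.69989776611328, 64.06334686279297), 89.40990447998047) [[545.7999877929688, 95.5], [609.9000244140625, 94.9000015258789], [610.9000244140625, 196.5], [546.7999877929688, 197.1999969482422]] z 102.43165605456494 tilt deg [ 0.20252492 -0.1370583 ]
yellow (158, 145, 85, 54) ((576.7103881835938, 144.1545867919922), (112.93959045410156, 69.9395980834961), 89.61113739013672)
blue (381, 231, 77, 50) ((472.1480407714844, -143.83541870117188), (62.39933776855469, 98.2841796875), 0.9760115146636963)
```

View pics/top5.png

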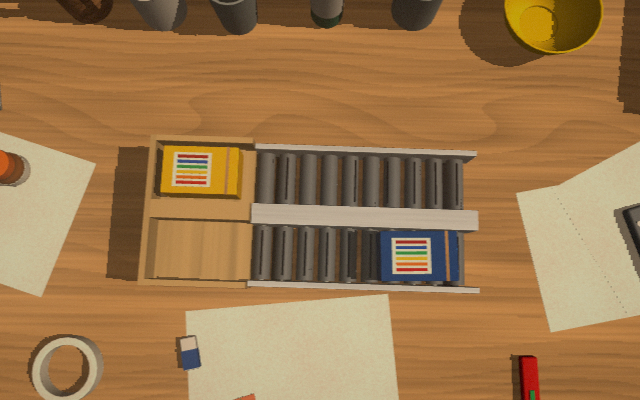

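The yellow carton is wholly in the bay (cols 160-241, rows 147-197), with its rear past the mouth at col 253. Blue is unchanged at cols 381-458. Handing in.

```bash
python3 -c "
from bench import job_done
print(job_done())"
```

```text
the job is handed in; nothing more can be done
None
```

The yellow carton is wholly inside the crate bay at the end of its lane, lying flat. I rolled it there with three slow pushes from behind, then backed the arm well clear before handing in at about 9.5 s. No verdict is reported.

What the last checks showed:
- **Yellow carton position:** its centre is at track y ≈ 137–139 mm (115–155 allowed) and within about 2 mm of the lane's centre line. Its rear face is roughly 17–18 mm past the mouth.
- **Yellow carton attitude:** its top is at 102.4 mm, about 3 mm lower than on the rollers, so it rests on the bay floor. Tilt is under 0.3°.
- **Blue carton:** the same pixels in the first and last top views, so it was not moved.
- **Forces:** the wrist read under 2 N at the end of every move.

The side and top cameras differ by about 2 mm on the yellow carton's position. The top-view outline of the yellow carton came out about 13 mm too long and 6 mm too wide, probably because it picked up some of the wood around the carton. I relied mainly on the side-view measurement.

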